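Set the eccentric guide roller of a stone saw's lane to its gauge

TASK

On the guide lane of the stone saw, turn the eccentric roller (the one with the bar on top) anticlockwise until its gap to the fence is about 5 mm wider than the 30 mm gauge bar; the bar's pointed end then lies along the lane. Then check the gap by sliding the gauge along the lane by its post until its nose is about 6 cm past the roller's turning axis, and leave it lying flat there in the gap, with the roller still set.

Things in the scene. Friction and masses are not known exactly. Their poses are not given: they have to be found in the camera images.
- guide: Fixed steel lane bed 150 (x) x 400 (y, lane direction) x 10 mm; origin at the centre of its underside, z up. Fence on the +x side: inner face x = 45, top at z = 32 mm. Low lip: face x = 5, top z = 15. Beside the lip two steel rollers: the eccentric with a bar on top (axis x = -20, y = 30), and a smaller plain fixed one without bar (x = -22, y = 155, not used). The gauge slides to +y.
- eccentric (a joint): Eccentric roller's angle, 0 to 2.8 rad, growing anticlockwise from above; 0.2 N m friction, stays where left. Disc radius 30 mm, z 17 to 31 mm, its centre 14 mm off the axis towards the bar's point. At 0 the point faces the fence (guide's +x); at pi/2 it lies along the lane (guide's +y). Gap to fence = 35 - 14 cos(angle) mm. Starts at 0.25 to 0.75, too tight for the gauge.
- eccentric_grip (a point): Middle of the dark steel bar on the eccentric roller, on its turning axis, 52 mm above the bench. The bar is 12 mm thick, 28 mm high (38 to 66 mm above the bench); from the axis it reaches 22 mm to its blunt end, 32 mm to its pointed end. The point turns with it: x axis along the bar to the point, z up.
- gauge_post (a point): Middle of the gauge's upright post, 56 mm above the bench; post 16 x 16 mm, 48 high (32 to 80 mm above the bench). The gauge is a loose aluminium bar 30 wide, 140 long, 22 mm high, 0.35 kg, flat on the bed between fence and lip, its length (point's y axis) along the lane. The post is on its centre line: the nose lies 128 mm ahead of the post's middle (+y), the tail 12 mm behind.
Not all that is in view belongs to the job. Leave any blue or orange look-alike of the part that bears gauge_post alone.

How it is judged:
By the outcome, as a careful person would: the job done as asked, in the order asked, and still so for the second after the job is handed in, with the robot touching nothing.
It also fails if it takes over 48 s, if anything falls off the work surface, if the arm or the gripper's body presses on something with over 40 N, if the wrist force passes 120 N, or if a joint passes its speed limit or range.

ROBOT

A 6-joint arm with a two-finger parallel gripper is mounted at the origin on the work surface. World frame = base frame: x ahead of the robot, y to its left, z up, the work surface at z = 0. Lengths are in m, angles in rad, forces in N, time in s.
With the tool pointing down it reaches from about 0.25 to 0.775 m from the base axis. Payload 4 kg.
Tool frame: the origin (TCP) lies on the centre line of the jaws, within the pads' length; the fingertips stand 14 mm ahead of it and the grasp point (between the pads) lies 5 mm behind it (robot.tcp_to_tips is the distance from the TCP to the fingertips, in m); z points along the fingers, y is the line along which they close (so a half turn about z gives the same grasp; the last joint's range is limited). The gripper opens to 94 mm and grips with 3 to 60 N. Pads are 16 mm wide; open, the fingers measure 119 mm over their backs; the gripper's body (75 mm by 177 mm) begins 78 mm behind the grasp point.
Start: joints at [-1.288, 0.087, 1.371, -0, 1.684, -0.103], TCP at [0.207, -0.51, 0.22] pointing down, gripper open.
Joint ranges: [-3.1, 3.1], [-0.76, 2.03], [0.27, 2.55], [-1.08, 4.22], [0.17, 2.65], [-2.57, 2.57]. Speed limits (rad/s): [2.79, 2.79, 3.14, 3.14, 3.14, 3.14].

INTERFACE

Orientations are given as [roll, pitch, yaw] about the fixed x, y, z axes, in that order (R = Rz(yaw) Ry(pitch) Rx(roll)).
In Python, from bench import robot gives the robot as it stands.
- The arm moves only by the tool carry_out, never from a script. Its argument "increments" is a list of rows, each a list of 3 entries, a list of its own where there are three numbers: the closure in counts, from 0 (fully open) to 255 (shut), then the shift along the tool's x, y, z in mm, then the turn about the tool's z in degrees. In form: [[fingers, [dx, dy, dz], twist], ...]. A call has 1 to 8 rows; each row shifts and turns the commanded pose from where the row before left it, along the tool's axes as they then stand; what a row does not reach is not made up. A row lasts 1/10 s, in which the tool goes at most 50 mm and 8.59 degrees, less where a joint would pass 70% of its speed; a pose out of reach is approached as far as the arm can. A call with a gripper value outside its range is refused whole. The fingers move at their own pace and stop on an object; the grip force is fixed at half the most. Time passes only in rows, so rows that do not move let the fingers close. It gives the time, the measured TCP pose, the force, the opening and the grip force at its end, in the units of the state.
- robot.get_obs(): the state, without advancing time (a new reading comes with each control period).
- robot.snapshot(name): name is "scene" or "top" or "wrist"; returns the picture (384x512x3 uint8, blue, green, red); there is no depth.
- robot.get_calibration(name): a dict with "vfov" (degrees; the focal length in pixels is half the picture's height over the tangent of half this angle, whatever the lens; pixels are square), "cx", "cy" (the principal point, pixels), "T" (4x4, takes a point from camera to world coordinates). Camera axes: x right, y down, z forward; pixel columns grow to the right and rows downward; lengths in m; the calibration is good to about 2 mm. A picture is of the moment at which its call begins: read the wrist's pose just before it. get_calibration takes no time and is no camera call; for the wrist camera it gives the pose at the moment of the call.
- robot.close_job(): hands the job in; it is judged then, once.
The state is a dict: "time": time; "joint_positions": joint angles; "qvel": joint speeds; "joint_torque": joint torques, N m; "tool_pos": TCP position; "ee_rot": TCP orientation; "wrist_force": force on the tool from outside, world axes, zero at the start; "wrist_torque": the same for the moment, N m; "width": finger opening in m; "finger_force": force on a finger pad.
Only numpy, scipy, OpenCV 4.12 (cv2) and the standard library are available. Lean on these libraries where they do the work, as an engineer would, in place of code of your own. Each camera call takes 0.05 s, during which the arm holds its last target. There are 200 camera calls.

## Working session

There is one attempt and no reset: what is moved stays moved. The work goes in short steps, Python scripts to look and compute and a tool call to move; the robot and the scene stay as the last step left them, time stands still between calls to the robot, and variables do not carry over. Pictures are saved under pics/ and viewed, at most 10 in all, crops included, and the job is handed in when it is done.

Besides the shell and the picture viewer there is one more tool, called after "Emit:" as a command line: name --argument value ..., lists and objects as JSON in quotes. carry_out: Moves the arm, as the interface text tells. Its arguments: {"type":"object","properties":{"increments":{"type":"array","items":{"type":"array"}}},"required":["increments"]}

```bash
mkdir -p pics; cat > h.py <<'E'
import numpy as np, cv2
from bench import robot
def ray(c,u,v,z):
    f=192/np.tan(np.radians(c["vfov"])/2); T=np.array(c["T"])
    d=T[:3,:3]@np.array([(u-c["cx"])/f,(v-c["cy"])/f,1]); o=T[:3,3]
    return o+d*(z-o[2])/d[2]
E
python3 - <<'E'
from h import *
a=robot.snapshot("top");b=robot.snapshot("scene")
cv2.imwrite("pics/top.png",cv2.resize(a,(800,600)));cv2.imwrite("pics/scene.png",cv2.resize(b,(800,600)))
cv2.imwrite("top_raw.png",a)
for n in("top","scene"):print(n,robot.get_calibration(n))
o=robot.get_obs();print(o["time"],o["ee_rot"],o["tool_pos"],o["width"])
E
```

```text
top {'vfov': 57.48333340851169, 'cx': 251.8303667944976, 'cy': 188.93445142531198, 'T': array([[ 0.01010942, -0.99846308,  0.05449105,  0.54779923],
       [-0.99994352, -0.00991556,  0.00382695, -0.08640959],
       [-0.00328076, -0.05452666, -0.99850693,  0.71287048],
       [ 0.        ,  0.        ,  0.        ,  1.        ]])}
scene {'vfov': 51.94050815539532, 'cx': 257.5925271559047, 'cy': 196.49841325479153, 'T': array([[ 0.65411496,  0.56107112, -0.50727983,  0.93547386],
       [ 0.75635824, -0.47855405,  0.44599128, -0.41244724],
       [ 0.00747201, -0.67541485, -0.73740013,  0.58717886],
       [ 0.        ,  0.        ,  0.        ,  1.        ]])}
0.1 [-3.13963134e+00 -1.96154586e-04  3.85786029e-01] [ 0.20683935 -0.50914282  0.21844676] 0.09423509114154009
```

View pics/top.png

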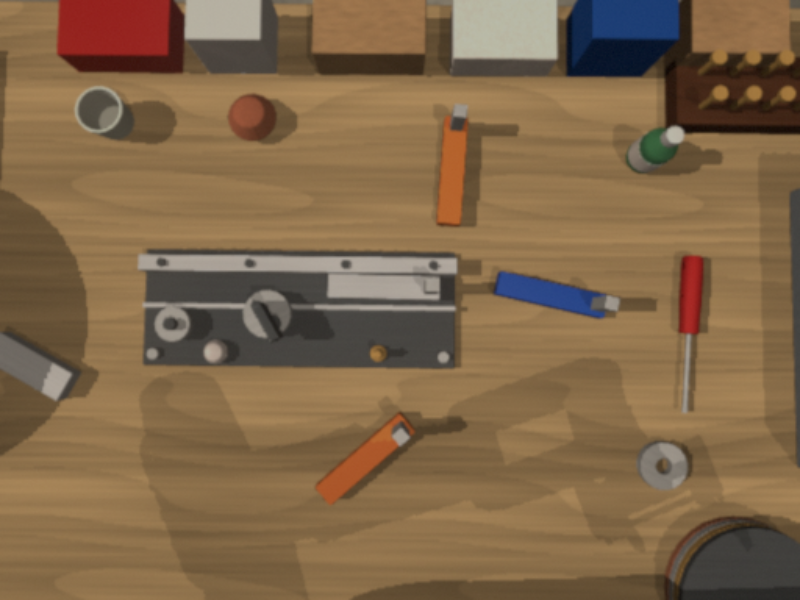

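View pics/scene.png

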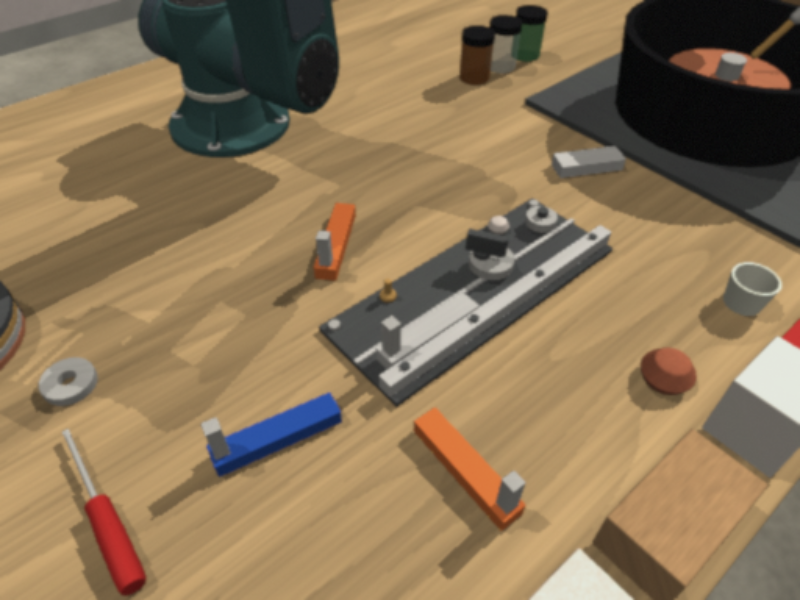

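The top view shows the guide lying nearly square to world axes (fence up = +x, +y to the left). The eccentric bar is at about (266,319), pointing up-left, and the silver gauge's post is at about (431,285). The blue and orange ones are look-alikes. In the scene view the bar and post match this.

```bash
python3 - <<'E'
from h import *
c=robot.get_calibration("top")
im=cv2.imread("top_raw.png"); g=im.max(2).astype(int)
P=lambda u,v,z:ray(c,u*.64,v*.64,z)*1000
print("bed corners",P(145,365,.01).round(),P(456,367,.01).round())
fl,fr=P(139,255,.032),P(458,255,.032);print("fence",fl.round(),fr.round())
ll,lr=P(145,305,.015),P(456,309,.015);print("lip",ll.round(),lr.round())
for a,b in((fl,fr),(ll,lr)):print(np.degrees(np.arctan2(-(a-b)[0],(a-b)[1])))
# dark bar
sub=im[185:220,155:190].max(2); m=(sub<45).astype(np.uint8)
n,l,s,ce=cv2.connectedComponentsWithStats(m);print(s,ce+[155,185])
print("post top",P(432,285,.08).round(), "nose",P(328,286,.032).round())
cv2.imwrite("pics/crop.png",cv2.resize(im[150:245,80:300],None,fx=3.6,fy=3.6,interpolation=cv2.INTER_CUBIC))
E
```

```text
bed corners [494. 233.  10.] [ 495. -164.   10.]
fence [632. 236.  32.] [ 636. -164.   32.]
lip [570. 234.  15.] [ 569. -164.   15.]
0.5550608668693434
-0.1635746947285844
[[   0    0   35   35 1174]
 [  13   10   13   21   51]] [[171.9088586  201.85093697]
 [174.09803922 205.43137255]]
post top [ 595. -129.   80.] nose [596.  -2.  32.]
```

View pics/crop.png

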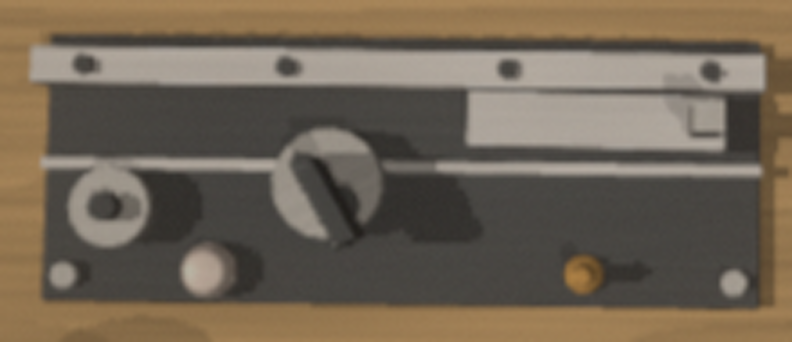

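The crop shows the bar's pointed end at about crop (303,156), its blunt end at (345,240), and the disc centre at (328,184).

```bash
python3 - <<'E'
from h import *
c=robot.get_calibration("top")
P=lambda u,v,z:ray(c,u/3.6+80,v/3.6+150,z)*1000
p,b,d=P(303,156,.066),P(343,238,.066),P(328,184,.031)
v=p-b;L=np.hypot(*v[:2]);print(p.round(),b.round(),"len",L,"ang",np.degrees(np.arctan2(v[1],v[0])))
ax=b+v*22/54;print("axis from bar",ax.round(1));print("disc",d.round(1),"axis from disc",(d-v/L*14).round(1))
print("fence inner top",P(50,84,.032).round(1),P(764,91,.032).round(1))
print("lip",P(50,163,.015).round(1),P(760,170,.015).round(1))
print("post top",P(706,119,.08).round(1))
o=robot.get_obs()
R=cv2.Rodrigues(np.zeros(3))[0]
print(o["tool_pos"],o["ee_rot"],o["joint_positions"])
E
```

```text
[573.  78.  66.] [532.  57.  66.] len 47.027979514330355 ang 27.210598471816123
axis from bar [548.6  65.5  66. ]
disc [559.7  73.2  31. ] axis from disc [547.2  66.8  31. ]
fence inner top [612.4 225.3  32. ] [ 612.4 -162.3   32. ]
lip [570.1 231.6  15. ] [ 570.1 -162.2   15. ]
post top [ 593.4 -127.9   80. ]
[ 0.20683935 -0.50914282  0.21844676] [-3.13963134e+00 -1.96154586e-04  3.85786029e-01] [-1.28808508e+00  8.79124013e-02  1.37201903e+00 -6.73426361e-06
  1.68363232e+00 -1.03075725e-01]
```

Emit:
carry_out --increments '[[100,[38,-29,0],0],[100,[38,-29,0],0],[100,[38,-29,0],0],[100,[38,-29,0],0],[100,[38,-29,0],0],[100,[38,-29,0],0],[100,[38,-29,0],0],[100,[38,-29,0],0]]'

```text
time: 0.9
tool_pos: [0.4017, -0.1783, 0.2192]
ee_rot: [-3.142, 0.0, 0.386]
wrist_force: [0.6, -0.4, 0.4]
width: 0.0573
finger_force: 0.0
```

Emit:
carry_out --increments '[[140,[38,-29,0],0],[140,[38,-29,0],0],[140,[38,-29,0],0],[140,[38,-29,0],0],[140,[38,-29,0],0],[140,[38,-29,0],-5],[140,[0,0,30],0],[140,[0,0,30],0]]'

```text
time: 1.7
tool_pos: [0.548, 0.0685, 0.1589]
ee_rot: [3.141, -0.001, 0.476]
wrist_force: [0.2, -0.6, -1.0]
width: 0.0421
finger_force: 0.0
```

```bash
python3 - <<'E'
from h import *
o=robot.get_obs();c=robot.get_calibration("wrist");a=robot.snapshot("wrist")
print(o["time"],o["tool_pos"],o["ee_rot"],o["width"])
np.savez("w1.npz",a=a,**{k:c[k] for k in c});cv2.imwrite("pics/w1.png",cv2.resize(a,(800,600)))
f=192/np.tan(np.radians(c["vfov"])/2);T=np.array(c["T"])
for n,p in(("axis",[.548,.066,.066]),("post",[.593,-.128,.08]),("tip",[.573,.078,.066])):
    q=T[:3,:3].T@(np.array(p)-T[:3,3]);print(n,(c["cx"]+f*q[0]/q[2])/.64,(c["cy"]+f*q[1]/q[2])/.64)
E
```

```text
1.7 [0.54801553 0.06851759 0.15889897] [ 3.14080405e+00 -1.26454835e-03  4.76236434e-01] 0.04209811692983951
axis 396.49201919330227 303.91633924285134
post 704.161969259335 384.8217518327393
tip 397.86109006631176 260.4353408020864
```

View pics/w1.png

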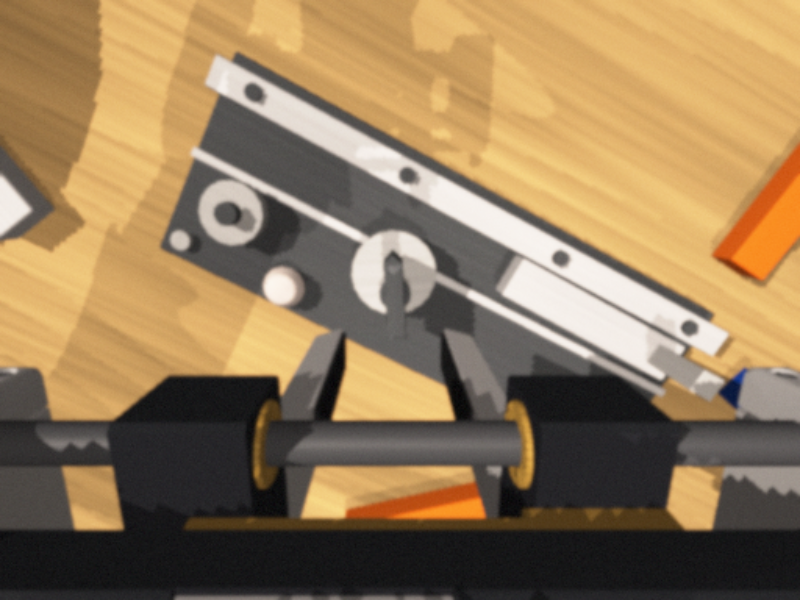

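The wrist view shows the bar from (393,252) to (397,338), matching the prediction and aligned with the tool. The post is at (708,385), also as predicted. Descending and gripping.

Emit:
carry_out --increments '[[140,[-1,2,40],0],[140,[0,0,40],0],[140,[0,0,29],0],[140,[0,0,0],0],[230,[0,0,0],0],[230,[0,0,0],0],[230,[0,0,0],0],[230,[0,0,0],0]]'

```text
time: 2.55
tool_pos: [0.5472, 0.0656, 0.052]
ee_rot: [-3.14, -0.001, 0.473]
wrist_force: [-6.4, 8.7, 11.3]
width: 0.0138
finger_force: 18.8
```

Emit:
carry_out --increments '[[255,[0,-0.5,0],0],[255,[0,0,0],0],[255,[0,0,0],-4],[255,[0,0,0],-6],[255,[0,0,0],-6]]'

```text
time: 3.05
tool_pos: [0.547, 0.066, 0.0521]
ee_rot: [-3.141, -0.002, 0.756]
wrist_force: [-2.6, 3.3, 4.0]
width: 0.0121
finger_force: 42.6
```

Emit:
carry_out --increments '[[255,[0,0,0],-6],[255,[0,0,0],-6],[255,[0,0,0],-7],[255,[0,0,0],-7],[255,[0,0,0],-7],[255,[0,0,0],-7],[255,[0,0,0],-7],[255,[0,0,0],0]]'

```text
time: 3.85
tool_pos: [0.5482, 0.0654, 0.0521]
ee_rot: [3.138, -0.001, 1.573]
wrist_force: [0.4, 2.5, 4.5]
width: 0.0119
finger_force: 42.7
```

Emit:
carry_out --increments '[[200,[0,0,0],0],[170,[0,0,0],0],[140,[0,0,0],0],[140,[0,0,0],0],[140,[0,0,-30],0],[140,[0,0,-45],0],[140,[0,0,-35],0],[140,[-40,10,0],0]]'

```text
time: 4.65
tool_pos: [0.5591, 0.0279, 0.1667]
ee_rot: [3.132, -0.001, 1.578]
wrist_force: [0.6, -0.0, 0.3]
width: 0.0425
finger_force: 0.0
```

Emit:
carry_out --increments '[[140,[-40,10,0],0],[140,[-40,10,0],0],[140,[-40,10,0],0],[140,[-34,5,0],0],[140,[0,0,0],0]]'

```text
time: 5.15
tool_pos: [0.5915, -0.1332, 0.1587]
ee_rot: [-3.138, 0.001, 1.567]
wrist_force: [-0.2, 0.9, -0.1]
width: 0.0424
finger_force: 0.0
```

```bash
python3 - <<'E'
from h import *
o=robot.get_obs();c=robot.get_calibration("wrist");a=robot.snapshot("wrist")
print(o["time"],o["tool_pos"],o["ee_rot"],o["width"])
np.savez("w2.npz",a=a,**{k:c[k] for k in c});cv2.imwrite("pics/w2.png",cv2.resize(a,(800,600)))
f=192/np.tan(np.radians(c["vfov"])/2);T=np.array(c["T"])
for n,p in(("axis",[.548,.066,.066]),("post",[.593,-.128,.08]),("point",[.548,.098,.066])):
    q=T[:3,:3].T@(np.array(p)-T[:3,3]);print(n,(c["cx"]+f*q[0]/q[2])/.64,(c["cy"]+f*q[1]/q[2])/.64)
E
```

```text
5.15 [ 0.59147447 -0.13320786  0.15868314] [-3.13831774e+00  1.11027469e-03  1.56665942e+00] 0.04238270013172775
axis 310.09744303055845 -66.8813111906863
post 397.4822742270266 300.63155270948425
point 306.86482346006716 -141.6725439362567
```

View pics/w2.png

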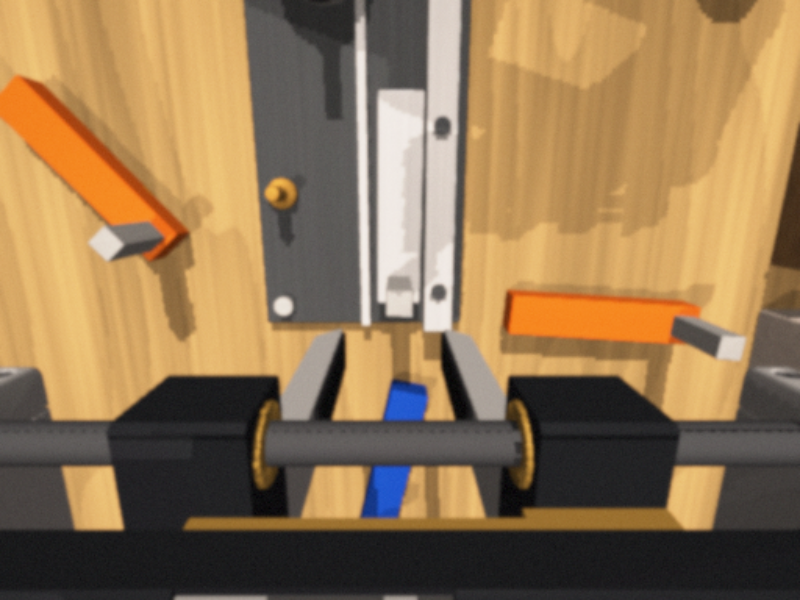

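The wrist view shows the post top at (400,303), within 1 mm of the prediction, and the gauge lies parallel to the fence. I'll check the roller with the top camera before going on.

```bash
python3 - <<'E'
from h import *
a=robot.snapshot("top");cv2.imwrite("pics/c2.png",cv2.resize(a[150:245,80:300],None,fx=3.6,fy=3.6,interpolation=cv2.INTER_CUBIC))
E
```

```text
(no output)
```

View pics/c2.png

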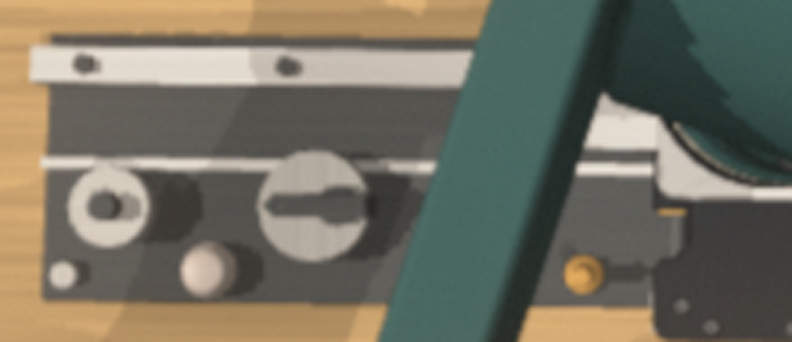

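Emit:
carry_out --increments '[[150,[4,2,40],0],[150,[0,0,40],0],[150,[0,0,26],0],[150,[0,0,0],0]]'

```text
time: 5.65
tool_pos: [0.5904, -0.1221, 0.0491]
ee_rot: [-3.131, -0.004, 1.574]
wrist_force: [-0.3, 0.7, -0.2]
width: 0.0388
finger_force: 0.0
```

The crop shows the bar lying along the lane with its point to +y at (265,205). Roller set. The tool hasn't settled yet, so I'll let it.

Emit:
carry_out --increments '[[150,[0,0,0],0],[150,[0,0,0],0]]'

```text
time: 5.85
tool_pos: [0.5956, -0.1246, 0.057]
ee_rot: [3.138, 0.001, 1.573]
wrist_force: [-0.4, 0.6, -0.0]
width: 0.0385
finger_force: 0.0
```

Emit:
carry_out --increments '[[150,[-4.5,-2,4],0],[150,[0,0,0],0],[255,[0,0,0],0],[255,[0,0,0],0],[255,[0,0,0],0],[255,[0,0,0],0]]'

```text
time: 6.45
tool_pos: [0.5927, -0.1296, 0.0508]
ee_rot: [3.14, 0.0, 1.573]
wrist_force: [1.1, -0.1, 0.3]
width: 0.0158
finger_force: 30.0
```

Emit:
carry_out --increments '[[255,[5,1,0],0],[255,[8,0.5,0],0],[255,[10,0,0],0],[255,[10,0,0],0],[255,[10,0,0],0],[255,[5,0,0],0],[255,[0,0,0],0]]'

```text
time: 7.15
tool_pos: [0.5938, -0.0797, 0.0508]
ee_rot: [3.141, -0.001, 1.574]
wrist_force: [-0.3, 1.1, 3.2]
width: 0.0156
finger_force: 30.0
```

Emit:
carry_out --increments '[[255,[8,0.5,0],0],[255,[10,0,0],0],[255,[10,0,0],0],[255,[10,0,0],0],[255,[4,0,0],0],[255,[0,0,0],0]]'

```text
time: 7.75
tool_pos: [0.5942, -0.0381, 0.0508]
ee_rot: [3.141, -0.001, 1.574]
wrist_force: [-0.4, 0.1, 5.0]
width: 0.016
finger_force: 30.0
```

Emit:
carry_out --increments '[[255,[8,0,0],0],[255,[10,0,0],0],[255,[10,0,0],0],[255,[6,0,0],0],[255,[2,0,0],0],[255,[0,0,0],0]]'

```text
time: 8.35
tool_pos: [0.5942, -0.0032, 0.0508]
ee_rot: [3.141, 0.0, 1.573]
wrist_force: [-0.1, -2.6, 4.2]
width: 0.0156
finger_force: 30.0
```

Emit:
carry_out --increments '[[200,[0,0,0],0],[150,[0,0,0],0],[150,[0,0,0],0],[150,[0,0,-30],0],[150,[0,0,-40],0],[150,[-40,0,-20],0],[150,[-45,0,0],0],[150,[-45,0,0],0]]'

```text
time: 9.15
tool_pos: [0.5947, -0.134, 0.1415]
ee_rot: [3.14, -0.0, 1.574]
wrist_force: [0.6, -0.1, -0.1]
width: 0.0383
finger_force: 0.0
```

Emit:
carry_out --increments '[[150,[-45,0,0],0],[150,[-45,-10,0],0],[150,[-45,-20,0],0],[150,[-45,-20,0],0],[150,[0,0,0],0]]'

```text
time: 9.65
tool_pos: [0.5416, -0.3188, 0.1394]
ee_rot: [-3.139, 0.001, 1.565]
wrist_force: [0.0, -0.7, -0.5]
width: 0.0384
finger_force: 0.0
```

```bash
python3 - <<'E'
from h import *
a=robot.snapshot("top");cv2.imwrite("pics/c3.png",cv2.resize(a[150:245,80:300],None,fx=3.6,fy=3.6,interpolation=cv2.INTER_CUBIC))
o=robot.get_obs();print(o["time"],o["tool_pos"])
E
```

```text
9.7 [ 0.54298804 -0.31583283  0.13948727]
```

View pics/c3.png

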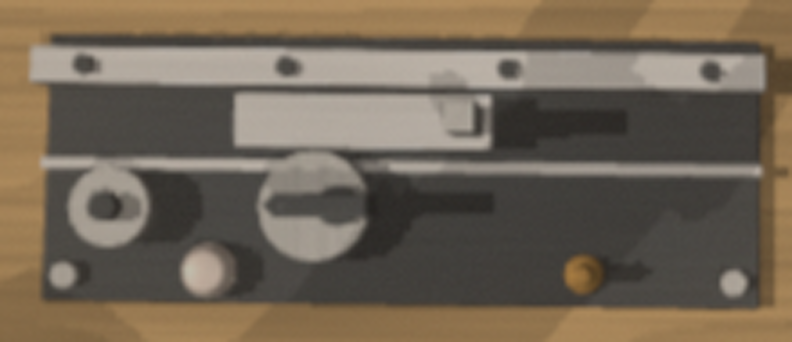

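The gauge lies flat in the gap, with its nose at crop (234,119), the disc centre at (313,206), and the bar still along the lane. Checking the numbers, then handing in.

```bash
python3 - <<'E'
from h import *
c=robot.get_calibration("top")
P=lambda u,v,z:ray(c,u/3.6+80,v/3.6+150,z)*1000
n,d,t=P(234,119,.032),P(313,206,.031),P(490,122,.032)
print(n,d,t,"nose past axis",n[1]-(d[1]-14),"tail-based",t[1]+140-(d[1]-14))
E
```

```text
[594.37491994 124.78593984  32.        ] [547.71939267  81.07572377  31.        ] [594.11708467 -14.05316713  32.        ] nose past axis 57.710216078238005 tail-based 58.871109101901
```

```bash
python3 -c "
from bench import robot
print(robot.close_job())"
```

```text
the job is handed in; nothing more can be done
None
```

The job is handed in: the roller is turned to about 90° (gap about 35 mm), and the gauge lies flat in the gap with its nose about 58 mm past the roller axis by camera measurement. Robot time was 9.7 s and nothing else was moved.

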